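Snap the retaining clip onto the grinder spindle

TASK

Pick up the red-handled fork from its mat and, with the fork, push the brass split clip along the service block into the groove of the spindle: push gently and steadily, through the spindle's end play, until the clip snaps fully home round the spindle, then stop before you strain it. Do not touch the clip with the fingers or upset the vials. Finally stand the fork upright near the middle of its mat and let go.

Things in the scene. Friction and masses are not known exactly. Their poses are not given: they have to be found in the camera images.
- fork_grip (a point): Clip fork, about 180 g, standing on its 6 mm thick steel blade; this is the centre of its upright red grip (22 mm along x, 16 along y), 42 mm above the blade's underside; the grip ends 79 mm above it, a dark collar 28x24 covers it up to 14. x points along the blade to the tines, z up. Blade 42 wide, from 20 behind to 62 ahead. A firm grip (50 N) across the 16 mm keeps it from turning in the fingers.
- fork_tip (a point): Point midway between the ends of the fork's two tines, 62 mm ahead (x) of fork_grip and 3 mm above the blade's underside. The tines are 13 mm wide each and 27 mm long, with a gap of 16 mm between them. Axes as fork_grip.
- clip_centre (a point): Flat brass split clip, 5 mm thick, about 54 g, on the deck: centre of the round seat between its two sprung jaws, half-way up, where the spindle's axis lies once the clip is home. x points out of its open mouth, z up. The mouth is 11 mm wide, jaw tips 12 mm ahead. A push of 9 to 14 N snaps it over the groove, the force then drops until it is home; over 18 N damages it.
- clip_back (a point): Middle of the rear face of the clip's back bar (38 mm wide), 16 mm behind clip_centre; the fork's tine ends push on this face, either side of the tail. The tail, 12 mm wide with a round end, runs on to 16 mm behind this point and fits between the tines with 2 mm to spare each side. Axes as clip_centre.
- spindle_groove (a point): Upright steel spindle on the service block: point on its axis in its groove (16 mm diameter, 7.5 mm high), 4 mm above the deck, below a head of 26 mm diameter; it ends 20 mm above the deck. x is the push direction. It has end play: pushed along x it drags with about 3 N and gives by an unknown 0 to 42 mm before a hard stop inside the block; only then does the clip go on.
- block: Aluminium service block, 210 mm long (x) x 120 mm wide, fixed to the table; its level deck, on which the clip slides, is 30 mm above the origin (centre of its underside). x is the push direction; a dark bearing block 16 mm high stands at the far (+x) end, 83 to 105 mm from the origin.
- mat_centre (a point): Black rubber mat, 160 x 110 mm, 4 mm thick, fixed to the table, on which the fork stands: centre of its top. x along its length.
- vial_a: Small amber-yellow vial with black cap, 21 mm in diameter, 40 mm tall, standing loose; origin at the centre of its underside.
- vial_b: Small dark vial with black cap, 21 mm in diameter, 40 mm tall, standing loose; origin at the centre of its underside.

How it is judged (in metres and radians):
On the way, in this order (a step that is already met when the one before it is completed fails the run):
1. the fork is lifted off its mat, the clip not yet on the spindle (z of fork_grip in the frame of mat_centre above 0.055 m and horizontal distance between clip_centre and spindle_groove above 0.006 m), for 0.1 s.
2. the fork, in hand, pushes on the clip (contact force between fork and clip above 2 N), for 0.05 s.
3. the clip has snapped home round the spindle (horizontal distance between clip_centre and spindle_groove below 0.0025 m and distance between clip_centre and spindle_groove below 0.004 m), for 0.2 s.
At the end, for the whole second after the job is handed in: The clip sits round the spindle, seat centre within 2.5 mm of the axis (level, within 4 mm all told, tilted under 0.15 rad), with the fork clear of it; the fork stands upright (within 0.1 rad) and at rest on its mat, its grip within 45 mm of the mat's centre, released (all of step 3 and angle between clip_centre's own z axis and vertical below 0.15 rad and contact force between fork and clip below 0.1 N and horizontal distance between fork_grip and mat_centre below 0.045 m and z of fork_grip in the frame of mat_centre below 0.046 m and angle between fork_grip's own z axis and vertical below 0.1 rad and linear speed of fork below 0.02 m/s); the robot touches nothing.
It fails at once if the fork pushes the clip with more than 18 N (contact force between fork and clip above 18 N).
It fails at once if the fingers touch the clip (contact force between the fingers and clip above 0.5 N).
It fails at once if a vial is shifted by more than 20 mm (distance of any of vial_a, vial_b from where it was at the start of the episode above 0.02 m).
It fails at once if a vial is tipped (angle between any of vial_a, vial_b's own z axis and vertical above 0.4 rad).
It also fails if it takes over 72 s, if anything falls off the work surface, if the arm or the gripper's body presses on something with over 40 N, if the wrist force passes 120 N, or if a joint passes its speed limit or range.

ROBOT

A 6-joint arm with a two-finger parallel gripper is mounted at the origin on the work surface; the furniture and walls round the work are solid. World frame = base frame: x ahead of the robot, y to its left, z up, the work surface at z = 0. Lengths are in mm, angles in rad, forces in N, time in s.
With the tool pointing down it reaches from about 275 to 750 mm from the base axis. Payload 10.2 kg.
Tool frame: the origin (TCP) lies midway between the tips of the shut fingers; the grasp point (between the pads) lies 19 mm behind it; z points along the fingers, y is the line along which they close (so a half turn about z gives the same grasp; the last joint's range is limited). The gripper opens to 85 mm and grips with 20 to 120 N. Pads are 22 mm wide; open, the fingers measure 114 mm over their backs; the gripper's body (76 mm by 85 mm) begins 54 mm behind the grasp point. The pads swing forward as they close: fully open they stand 13 mm farther back than shut.
Start: joints at [1.109, 0.313, 1.498, -0, 1.331, -0.223], TCP at [124.194, 510.105, 231.294] pointing down, gripper open.
Joint ranges: [-2.94, 2.94], [-0.97, 2.17], [0.19, 2.56], [-1.23, 4.37], [0.02, 3.11], [-2.88, 2.88]. Speed limits (rad/s): [2.39, 2.39, 3.01, 3.14, 3.14, 3.14].

INTERFACE

Orientations are given as a unit quaternion [w, x, y, z].
In Python, from rig import ctrl gives the robot as it stands.
- The arm moves only by the tool send_rows, never from a script. Its argument "targets" is a list of rows, each a list of 7 numbers: the closure, from -1 (fully open) to 1 (shut), so that 0 is half open, then the shift along the tool's x, y, z in m, then the turn, a rotation vector about the tool's x, y, z in rad. In form: [[claw, dx, dy, dz, ax, ay, az], ...]. A call has exactly 10 rows; each row shifts and turns the commanded pose from where the row before left it, along the tool's axes as they then stand; what a row does not reach is not made up. A row lasts 1/8 s, in which the tool goes at most 62.5 mm and 10.7 degrees, less where a joint would pass 70% of its speed; a pose out of reach is approached as far as the arm can. A call with a gripper value outside its range is refused whole. The fingers move at their own pace and stop on an object; "squeeze" is the grip in N (left out, the last holds). Time passes only in rows, so rows that do not move let the fingers close, or fill a call up. It gives the time, the measured TCP pose, the force, the opening and the grip force at its end, in the units of the state.
- ctrl.sense(): the state, without advancing time (a new reading comes with each control period).
- ctrl.capture(name): name is "scene" or "side" or "wrist"; returns a dict with "img" (420x560x3 uint8, red, green, blue), "camera_matrix" (3x3 intrinsics, pixels), "k1" (the pictures are not rectified: a ray, as slopes to the right and down, at radius r is drawn at 1 + k1 r^2 times it, then the intrinsics apply), "R" (3x3) and "t" (3): a world point X has camera coordinates R X + t. Camera axes: x right, y down, z forward; pixel columns grow to the right and rows downward; lengths in mm; the calibration is good to about 2 mm. A picture is of the moment at which its call begins. There is no depth.
- ctrl.finish_job(): hands the job in; it is judged then, once.
Trained networks look in a picture, given as the dict that the camera call returned (one of the last four; its "shot" number tells which), for a name from the list of things; names that differ only in an ending like _2 or _b are one class to them, and where a whole thing is asked for, a point or a joint stands for the part that bears it (a point fixed in the world has none). Each returns a list of dicts, best first, with "score" (0 to 1); they miss things now and then, are a little off and sometimes report something else, mostly with a low value. They report only what shows in the picture. A call takes as long as a camera call.
- ctrl.boxes_of(query, picture): "extent" ([left, top, width, height] in pixels, round what is visible of it).
- ctrl.landmark_of(query, picture): "point" ([column, row] in pixels: a listed point, or the origin of a listed thing).
The state is a dict: "time_s": time; "joints": joint angles; "dq": joint speeds; "tau": joint torques, N m; "eef_pos": TCP position; "ee_rot": TCP orientation; "force": force on the tool from outside, world axes, zero at the start; "wrist_torque": the same for the moment, N m; "grip_width": opening from 0.0 (shut) to 1.0 (fully open); "grip_force": force on a finger pad.
Only numpy, scipy, OpenCV 4.12 (cv2) and the standard library are available. Lean on these libraries where they do the work, as an engineer would, in place of code of your own. Each camera call takes 0.05 s, during which the arm holds its last target. There are 200 camera calls.

## Working session

There is one attempt and no reset: what is moved stays moved. The work goes in short steps, Python scripts to look and compute and a tool call to move; the robot and the scene stay as the last step left them, time stands still between calls to the robot, and variables do not carry over. Pictures are saved under pics/ and viewed, at most 10 in all, crops included, and the job is handed in when it is done.

Besides the shell and the picture viewer there is one more tool, called after "Request:" as a command line: name --pt "numbers of a row" for each row, then --argument value for the rest. send_rows: Moves the arm, as the interface text tells. Its arguments: {"type":"object","properties":{"targets":{"type":"array"},"squeeze":{"type":"number"}},"required":["targets"]}

```bash
mkdir -p pics; ls
cat > h.py <<'E'
import numpy as np,cv2,json
from rig import ctrl
from scipy.optimize import least_squares
def ray(c,px):
    K=np.array(c["camera_matrix"],float);k=c["k1"]
    d=(np.array(px,float)-K[:2,2])/[K[0,0],K[1,1]]
    s=d.copy()
    for _ in range(30): s=d/(1+k*(s@s))
    R=np.array(c["R"]);t=np.array(c["t"])
    return -R.T@t, R.T@np.array([s[0],s[1],1.])
def atz(c,px,z):
    o,v=ray(c,px); return o+v*(z-o[2])/v[2]
def tri(cps):
    A=np.zeros((3,3));b=np.zeros(3)
    for c,p in cps:
        o,v=ray(c,p);v=v/np.linalg.norm(v);P=np.eye(3)-np.outer(v,v);A+=P;b+=P@o
    X=np.linalg.solve(A,b); return X
def proj(c,X):
    K=np.array(c["camera_matrix"]);Y=np.array(c["R"])@X+np.array(c["t"]);s=Y[:2]/Y[2];s=s*(1+c["k1"]*(s@s));return s*[K[0,0],K[1,1]]+K[:2,2]
E
python3 - <<'E'
from h import *
np.set_printoptions(precision=1,suppress=True)
s=ctrl.sense();print(s)
Z=dict(fork_grip=46,fork_tip=7,clip_centre=32.5,clip_back=32.5,spindle_groove=34,block=0,mat_centre=4,vial_a=0,vial_b=0)
P={}
for n in ["scene","side","wrist"]:
    c=ctrl.capture(n);cv2.imwrite(f"pics/{n}0.png",c["img"][:,:,::-1])
    print(n,"cam",-np.array(c["R"]).T@c["t"])
    for q in Z:
        for d in ctrl.landmark_of(q,c)[:2]:
            if d["score"]>.2: 
                print(q,round(d["score"],2),np.array(d["point"]),atz(c,d["point"],Z[q]))
                P.setdefault(q,[]).append((c,d["point"]))
E
```

```text
pics
{'time_s': 0.0, 'joints': array([ 1.1,  0.3,  1.5, -0. ,  1.3, -0.2]), 'dq': array([ 0.,  0., -0.,  0.,  0., -0.]), 'tau': array([  0. , -41.2, -26. ,  -0. ,   0. ,   0. ]), 'eef_pos': array([124.1, 509.9, 230.8]), 'ee_rot': array([-0. ,  0.1,  1. , -0. ]), 'force': array([0.6, 0.3, 0.5]), 'wrist_torque': array([-0., -0., -0.]), 'grip_force': 0.0, 'grip_width': 1.0013105467021963}
scene cam [167.8 480.1 744.6]
fork_grip 0.97 [351.2 215.9] [ 462.6 -169.9   46. ]
fork_tip 0.6 [321.5 218.7] [ 519.7 -163.6    7. ]
fork_tip 0.24 [185.8 290.8] [603.  122.5   7. ]
clip_centre 0.74 [199.5 305.7] [550.5 142.6  32.5]
clip_back 0.49 [210.2 312.8] [528.1 142.   32.5]
spindle_groove 0.67 [179.  271.8] [623.3 114.   34. ]
block 0.72 [185.2 290.1] [608.9 118.7  -0. ]
block 0.49 [206.3 314.2] [547.7 132.7   0. ]
mat_centre 0.65 [349.7 231.1] [ 461.2 -172.6    4. ]
mat_centre 0.25 [200.9 303.3] [567.3 124.    4. ]
vial_a 0.43 [229.3 200.3] [694.7 -96.8   0. ]
vial_b 0.43 [229.3 200.3] [694.7 -96.8   0. ]
side cam [ 539.1 -803.3  481.7]
fork_grip 0.73 [204.4 253.8] [ 464.6 -171.4   46. ]
fork_tip 0.76 [240.3 270.6] [ 518.3 -166.3    7. ]
fork_tip 0.45 [209.1 276.8] [ 469.1 -179.1    7. ]
clip_centre 0.6 [256. 174.] [553.1 134.7  32.5]
clip_back 0.64 [248.3 174.6] [536.9 133.2  32.5]
spindle_groove 0.47 [288.9 176. ] [620.9 116.2  34. ]
spindle_groove 0.45 [284.1 191.6] [605.5  47.5  34. ]
block 0.93 [280.8 191.7] [603.6 112.3   0. ]
block 0.5 [203.7 252.8] [ 455.3 -101.5    0. ]
mat_centre 0.82 [207.9 274.1] [ 466.4 -167.9    4. ]
vial_a 0.79 [341.1 247.2] [ 693. -103.   -0.]
vial_a 0.58 [362.8 266.7] [ 718.5 -162.4    0. ]
vial_b 0.79 [341.1 247.2] [ 693. -103.   -0.]
vial_b 0.58 [362.8 266.7] [ 718.5 -162.4    0. ]
wrist cam [ 60.5 524.7 374.6]
```

Run:
```python
import cv2,numpy as np
a=cv2.imread("pics/scene0.png");b=cv2.imread("pics/side0.png")
o=np.zeros((600,800,3),np.uint8)
x=cv2.resize(a[140:380,130:400],(400,356));y=cv2.resize(b[140:300,170:390],(400,291))
o[:356,:400]=x;o[:291,400:]=y
o=o[:420]
cv2.imwrite("pics/v1.png",o)
```

```text
(no output)
```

View pics/scene0.png

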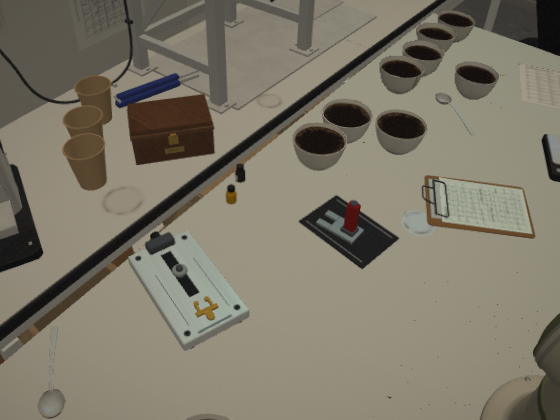

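View pics/side0.png

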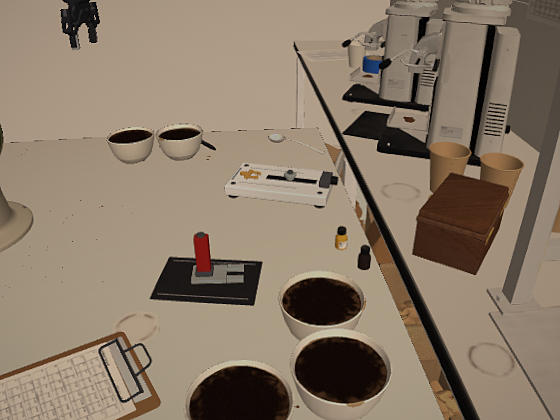

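The fork stands near the mat middle at scene (351,216) / side (204,254). The clip is at scene (206,308), left of the spindle at (180,270). The vials, at (231,195) and (240,172), are clear of the direct path.

```bash
cat >> h.py <<'E'
from scipy.spatial.transform import Rotation as Ro
def Rt(s): q=s["ee_rot"]; return Ro.from_quat([q[1],q[2],q[3],q[0]]).as_matrix()
def go(target,yaw=None):
    s=ctrl.sense();R=Rt(s);d=R.T@(np.array(target)-s["eef_pos"])
    print("pos",s["eef_pos"].round(1),"tool-delta mm",d.round(1),"n>=",round(np.linalg.norm(d)/62.5,1),"tooly yaw",np.degrees(np.arctan2(R[1,1],R[0,1])).round(2),"F",s["force"].round(1),"w",round(s["grip_width"],3),"t",s["time_s"])
E
python3 - <<'E'
from h import *
np.set_printoptions(precision=4,suppress=True)
c=ctrl.capture("wrist");s=ctrl.sense();R=Rt(s)
print(R);print("cam in tool",R.T@(-np.array(c["R"]).T@c["t"]-s["eef_pos"]));print("cam axes in tool\n",(R.T@np.array(c["R"]).T));print(c["camera_matrix"])
go([500,120,230])
E
```

```text
[[-0.9716  0.2365  0.    ]
 [ 0.2365  0.9716 -0.    ]
 [-0.     -0.     -1.    ]]
cam in tool [  65.3685   -0.8599 -143.3379]
cam axes in tool
 [[ 0.0002 -0.9657 -0.2596]
 [ 1.      0.0007 -0.0018]
 [ 0.002  -0.2596  0.9657]]
[[295.172    0.     277.9319]
 [  0.     295.172  210.9454]
 [  0.       0.       1.    ]]
pos [124.2 510.1 231.3] tool-delta mm [-457.4 -290.2    1.3] n>= 8.7 tooly yaw 76.32 F [-0.4 -0.   0.4] w 0.999 t 1.55
```

Request:
send_rows --pt "-1 -0.045 -0.029 0 0 0 0" --pt "-1 -0.045 -0.029 0 0 0 0" --pt "-1 -0.045 -0.029 0 0 0 0" --pt "-1 -0.045 -0.029 0 0 0 0" --pt "-1 -0.045 -0.029 0 0 0 0" --pt "-1 -0.045 -0.029 0 0 0 0" --pt "-1 -0.045 -0.029 0 0 0 0" --pt "-1 -0.045 -0.029 0 0 0 0" --pt "-1 -0.045 -0.029 0 0 0 0" --pt "-1 -0.045 -0.029 0 0 0 0"

```text
time_s: 2.8
eef_pos: [493.9, 120.4, 231.4]
ee_rot: [0.0, 0.119, 0.993, 0.0]
force: [-0.3, 0.6, 0.2]
grip_width: 0.999
grip_force: 0.0
```

Run:
```python
from h import *
np.set_printoptions(precision=1,suppress=True)
Z=dict(clip_centre=32.5,clip_back=32.5,spindle_groove=34,block=0)
c=ctrl.capture("wrist");cv2.imwrite("pics/w1.png",c["img"][:,:,::-1])
for q in Z:
    for d in ctrl.landmark_of(q,c)[:2]:
        if d["score"]>.2: print(q,round(d["score"],2),np.array(d["point"]),atz(c,d["point"],Z[q]))
go([463,-170,150])
```

```text
clip_centre 0.58 [302.1 232.1] [552.6 135.   32.5]
clip_back 0.93 [305.4 216. ] [533.5 143.3  32.5]
clip_back 0.43 [ 49.9 220.3] [ 465.6 -159.4   32.5]
spindle_groove 0.54 [292.5 288.1] [623.4 106.6  34. ]
spindle_groove 0.43 [ 50.6 218.7] [ 463.7 -156.4   34. ]
block 0.84 [292.1 263.5] [605.7 111.7   0. ]
pos [492.5 122.1 231.2] tool-delta mm [ -40.5 -290.8   81.1] n>= 4.9 tooly yaw 76.31 F [0.1 0.7 0.4] w 0.997 t 3.05
```

View pics/w1.png

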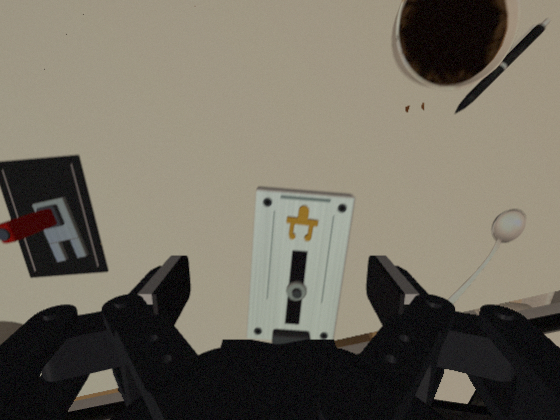

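The picture shows the whole block: clip about (303,222), spindle (297,291), near deck corners (259,188) and (353,194). The fork is at left, (40,225). Next I rectify the deck to get its axis and the clip yaw.

```bash
cat >> h.py <<'E'
def rect(c,x0,x1,y0,y1,z,res=.5):
    xs=np.arange(x0,x1,res);ys=np.arange(y0,y1,res)
    K=np.array(c["camera_matrix"]);G=np.stack(np.meshgrid(xs,ys),-1).reshape(-1,2)
    Y=np.c_[G,np.full(len(G),z)]@np.array(c["R"]).T+np.array(c["t"]);s=Y[:,:2]/Y[:,2:];s=s*(1+c["k1"]*(s**2).sum(1,keepdims=True))
    p=(s*[K[0,0],K[1,1]]+K[:2,2]).astype(np.float32).reshape(len(ys),len(xs),2)
    return cv2.remap(c["img"],p[...,0],p[...,1],cv2.INTER_LINEAR)
E
python3 - <<'E'
from h import *
np.set_printoptions(precision=2,suppress=True)
c=ctrl.capture("wrist")
im=rect(c,490,700,50,190,35)
hsv=cv2.cvtColor(im,cv2.COLOR_RGB2HSV)
m=((hsv[...,1]>140)&(hsv[...,2]>100)).astype(np.uint8)
n,l,st,ce=cv2.connectedComponentsWithStats(m)
i=1+st[1:,4].argmax();pts=np.argwhere(l==i)[:,::-1]*.5+[490,50]
print("clip area mm2",len(pts)/4,"centroid",pts.mean(0))
# model fit of symmetric axis: minimise asymmetry
P=pts-pts.mean(0)
from scipy.spatial import cKDTree
best=min(((cKDTree(P).query(np.c_[P@[np.cos(a),np.sin(a)],-(P@[-np.sin(a),np.cos(a)])+o]@np.array([[np.cos(a),np.sin(a)],[-np.sin(a),np.cos(a)]]))[0].mean(),np.degrees(a),o) for a in np.radians(np.arange(-40,5,1)) for o in np.arange(-2,2.1,.5)))
print("sym",best)
a=np.radians(best[1]);u=P@[np.cos(a),np.sin(a)];w=P@[-np.sin(a),np.cos(a)]
print("u range",u.min(),u.max(),"w range",w.min(),w.max())
h=np.histogram(u,np.arange(-30,30,2))
for k,e in zip(*h):
    if k: q=w[(u>=e)&(u<e+2)];print(e,k/8,q.min().round(1),q.max().round(1))
im2=rect(c,490,700,20,200,30)
cv2.imwrite("pics/r1.png",np.hstack([im2[:,:,::-1]]))
g=im2.min(2); print(g[::40,::40])
E
```

```text
clip area mm2 580.0 centroid [538.19 138.41]
sym (np.float64(0.19908842716539887), np.float64(-21.0), np.float64(0.0))
u range -20.45980143313924 22.03753094832318 w range -18.150250405300124 18.283368598129037
-22 0.625 -1.2 1.5
-20 7.0 -4.3 3.3
-18 9.375 -4.7 4.5
-16 10.375 -5.3 5.0
-14 10.75 -5.3 5.3
-12 11.0 -5.5 5.4
-10 10.625 -5.4 5.0
-8 10.625 -5.5 5.1
-6 21.875 -17.6 17.7
-4 36.375 -18.2 18.0
-2 36.125 -18.1 18.2
0 35.625 -17.8 18.3
2 11.875 -15.7 16.4
4 6.875 -13.2 13.0
6 7.0 -13.3 13.2
8 7.375 -13.0 13.3
10 7.375 -13.4 12.9
12 7.375 -13.3 12.9
14 9.5 -13.2 13.2
16 12.375 -13.0 13.2
18 12.25 -12.8 12.6
20 7.5 -11.4 11.7
22 0.125 -9.1 -9.1
[[134 135 134 134 134 133 132 134 131 135  11]
 [134 134 133 134 133 133 133 132 142 152  36]
 [132 133 134 135 136 142 151 154 153 156 156]
 [130 132 145 159 158 154 151 155 156 162  30]
 [145 139 161 154 161 161 162 110  16  16  32]
 [127 162 161  74 164  13  14 104 157 155 154]
 [132 110  36 163 161 159 160 157 136 158 152]
 [134 143 163 165 161 132 160 156 154 130 133]
 [133 121 165 162 160 160 129 132 131 134 133]]
```

View pics/r1.png

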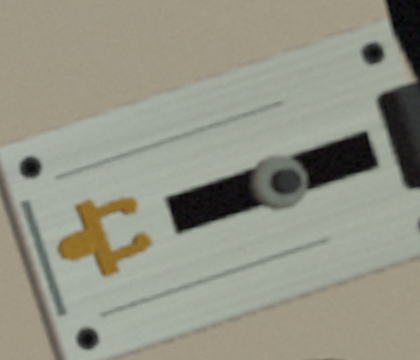

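Deck axis runs at −18.4°. The clip is about 2 mm off that axis, yawed −21°, at (548,135). Now the fork.

Request:
send_rows --pt "-1 -0.008 -0.058 0 0 0 0" --pt "-1 -0.008 -0.058 0 0 0 0" --pt "-1 -0.008 -0.058 0 0 0 0" --pt "-1 -0.008 -0.058 0 0 0 0" --pt "-1 -0.008 -0.058 0 0 0 0" --pt "-1 0 0 0 0 0 -0.11" --pt "-1 0 0 0 0 0 -0.11" --pt "-1 0 0 0 0 0 -0.11" --pt "-1 0 0 0 0 0 0" --pt "-1 0 0 0 0 0 0"

```text
time_s: 4.35
eef_pos: [463.2, -168.7, 231.5]
ee_rot: [0.0, -0.045, 0.999, -0.0]
force: [0.5, 0.3, 0.2]
grip_width: 0.999
grip_force: 0.0
```

Run:
```python
from h import *
np.set_printoptions(precision=1,suppress=True)
Z=dict(fork_grip=46,fork_tip=7,mat_centre=4)
c=ctrl.capture("wrist")
for q in Z:
    for d in ctrl.landmark_of(q,c)[:2]:
        if d["score"]>.2: print(q,round(d["score"],2),np.array(d["point"]),atz(c,d["point"],Z[q]))
go([463,-170,150])
r=rect(c,420,560,-240,-100,10); cv2.imwrite("pics/r2.png",np.hstack([cv2.resize(c["img"][:280,:,::-1],(560,280)),r[:,:,::-1]]))
# grip: red region in raw, top face vs rect at 83
t=rect(c,430,500,-200,-140,83,.25);h=cv2.cvtColor(t,cv2.COLOR_RGB2HSV)
m=((h[...,1]>150)&(h[...,2]>40)&((h[...,0]<10)|(h[...,0]>170)))
p=np.argwhere(m)[:,::-1]*.25+[430,-200];print("red@83",p.min(0),p.max(0),len(p)/16)
```

```text
fork_grip 0.66 [278.8 190.1] [ 461.3 -169.4   46. ]
fork_tip 0.72 [273.2 229.2] [ 521.4 -171.3    7. ]
fork_tip 0.67 [279.  189.5] [ 468.1 -168.5    7. ]
mat_centre 0.62 [269.2 186.3] [ 465.6 -181.2    4. ]
pos [ 463.1 -169.2  231.3] tool-delta mm [ 0.2 -0.8 81.3] n>= 1.3 tooly yaw 95.19 F [0.4 0.8 0.4] w 0.999 t 4.55
red@83 [ 441.5 -178. ] [ 470.8 -162.5] 261.1875
```

View pics/r2.png

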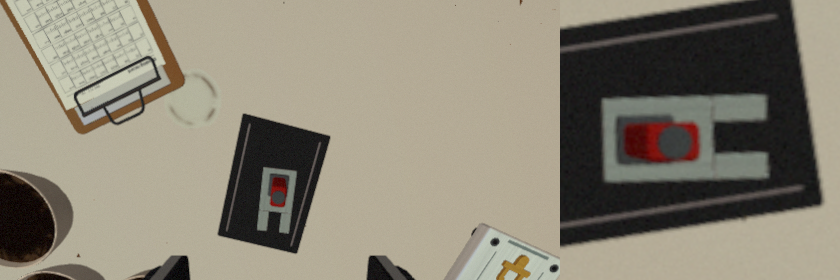

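The rectified view shows the fork blade from about (602,141) to its tine ends at (768,137), nearly along world x. The mat is yawed about −8°.

Run:
```python
from h import *
np.set_printoptions(precision=1,suppress=True)
c=ctrl.capture("wrist")
r=rect(c,420,560,-240,-100,10,.5)
m=(r.min(2)>85).astype(np.uint8)
n,l,st,ce=cv2.connectedComponentsWithStats(m)
k=[i for i in range(1,n) if 1500<st[i,4] and abs(ce[i][0]-110)<50 and abs(ce[i][1]-140)<60 and st[i,2]<220]
for i in k:
    p=np.argwhere(l==i)[:,::-1].astype(np.float32)*.5+[420,-240]; b=cv2.minAreaRect(p.astype(np.float32));print(st[i,4]/4,b); print(cv2.boxPoints(b))
r=rect(c,350,580,-270,-70,4,.5)
m=(r.max(2)<60).astype(np.uint8);m=cv2.morphologyEx(m,cv2.MORPH_CLOSE,np.ones((61,61)))
n,l,st,ce=cv2.connectedComponentsWithStats(m);
for i in range(1,n):
  if st[i,4]>20000:
    p=np.argwhere(l==i)[:,::-1].astype(np.float32)*.5+[350,-270]; print("mat",cv2.minAreaRect(p.astype(np.float32)))
```

```text
2001.5 ((482.48638916015625, -171.14901733398438), (41.791099548339844, 82.13463592529297), 88.51213073730469)
[[ 440.9 -191. ]
 [ 523.  -193.1]
 [ 524.1 -151.3]
 [ 442.  -149.2]]
mat ((466.89666748046875, -178.5965576171875), (108.23529815673828, 158.06712341308594), 81.08507537841797)
```

Request:
send_rows --pt "-1 0 0 0 0 0 0.117" --pt "-1 0.0015 -0.0015 0.05 0 0 0" --pt "-1 0 0 0.05 0 0 0" --pt "-1 0 0 0.05 0 0 0" --pt "-1 0 0 0.046 0 0 0" --pt "-1 0 0 0 0 0 0" --pt "1 0 0 0 0 0 0" --pt "1 0 0 0 0 0 0" --pt "1 0 0 0 0 0 0" --pt "1 0 0 0 0 0 0" --squeeze 80

```text
time_s: 5.85
eef_pos: [461.9, -171.0, 36.0]
ee_rot: [0.001, 0.013, 1.0, -0.0]
force: [-0.2, 0.8, 2.8]
grip_width: 0.173
grip_force: 77.9
```

Run:
```python
from h import *
go([461.6,-170.6,35])
print(ctrl.sense()["grip_force"])
```

```text
pos [ 461.9 -171.    36. ] tool-delta mm [0.3 0.4 1. ] n>= 0.0 tooly yaw 88.52 F [-0.2  0.8  2.8] w 0.173 t 5.85
77.86445617675781
```

Request:
send_rows --pt "1 0 0 -0.04 0 0 0" --pt "1 0 0 -0.054 0 0 0" --pt "1 0.0042 0.0568 0 0 0 0" --pt "1 0.0042 0.0568 0 0 0 0" --pt "1 0.0042 0.0568 0 0 0 0" --pt "1 0.0042 0.0568 0 0 0 0" --pt "1 0.0042 0.0568 0 0 0 0" --pt "1 0.0042 0.0568 0 0 0 0" --pt "1 0 0 0 0 0 0.147" --pt "1 0 0 0 0 0 0.147"

```text
time_s: 7.1
eef_pos: [444.7, 171.3, 129.2]
ee_rot: [-0.0, 0.161, 0.987, -0.0]
force: [0.4, 0.6, -1.9]
grip_width: 0.179
grip_force: 78.9
```

Run:
```python
from h import *
np.set_printoptions(precision=1,suppress=True)
go([445.5,170,120])
c=ctrl.capture("wrist");w=ctrl.capture("scene")
z=ctrl.sense()["eef_pos"][2]-32; print("z blade",z)
for k in (c,w):
  for q,zz in dict(fork_tip=z+3,fork_grip=z+42,clip_centre=32.5,clip_back=32.5,spindle_groove=34).items():
    for d in ctrl.landmark_of(q,k)[:1]: print(q,round(d["score"],2),np.array(d["point"]),atz(k,d["point"],zz))
a=c["img"][:,:,::-1];cv2.imwrite("pics/v3.png",a)
```

```text
pos [444.7 171.3 129.2] tool-delta mm [-1.2 -1.   9.2] n>= 0.1 tooly yaw 71.5 F [ 0.4  0.6 -1.9] w 0.179 t 7.1
z blade 97.23102853041567
fork_grip 0.94 [276.5 269.9] [444.8 169.3 139.2]
clip_centre 0.6 [279.  327.5] [551.8 135.2  32.5]
clip_back 0.58 [276.2 350.7] [575.5 124.4  32.5]
fork_grip 0.91 [237.6 315.2] [443.  172.6 139.2]
clip_centre 0.38 [199.9 304.5] [551.6 140.4  32.5]
clip_back 0.4 [210.  314.8] [525.8 145.   32.5]
spindle_groove 0.7 [179.5 269.5] [626.1 109.9  34. ]
```

View pics/v3.png

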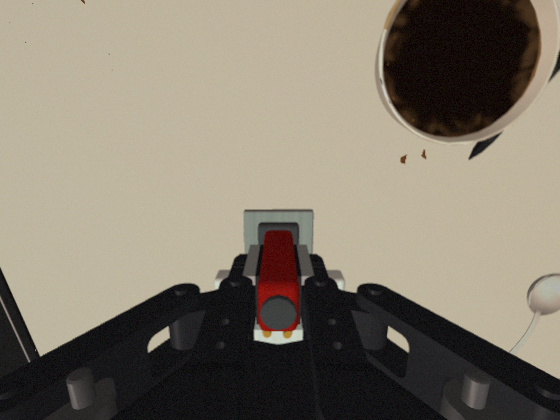

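Request:
send_rows --pt "1 -0.001 -0.001 0.02 0 0 0" --pt "1 0 0 0.02 0 0 0" --pt "1 0 0 0.015 0 0 0" --pt "1 0 0 0.01 0 0 0" --pt "1 0 0 0 0 0 0" --pt "1 0 0 0 0 0 0" --pt "1 0 0 0 0 0 0" --pt "1 0 0 0 0 0 0" --pt "1 0 0 0 0 0 0" --pt "1 0 0 0 0 0 0"

```text
time_s: 8.95
eef_pos: [445.8, 169.3, 64.3]
ee_rot: [0.0, 0.159, 0.987, 0.0]
force: [-0.6, 0.0, -1.9]
grip_width: 0.176
grip_force: 78.9
```

Run:
```python
from h import *
np.set_printoptions(precision=1,suppress=True)
go([445.5,170,63])
c=ctrl.capture("side");w=ctrl.capture("scene")
z=ctrl.sense()["eef_pos"][2]-32; print("z blade",z)
for k in (c,w):
  for q,zz in dict(fork_tip=z+3,fork_grip=z+42,clip_centre=32.5,clip_back=32.5,spindle_groove=34).items():
    for d in ctrl.landmark_of(q,k)[:1]: print(q,round(d["score"],2),np.array(d["point"]),atz(k,d["point"],zz))
a=cv2.resize(w["img"][220:360,110:290,::-1],(720,560),interpolation=3);cv2.imwrite("pics/v4.png",a)
r=rect(w,430,680,40,220,35,.5)
cv2.imwrite("pics/v4r.png",r[:,:,::-1])
```

```text
pos [445.8 169.3  64.3] tool-delta mm [0.5 0.6 1.3] n>= 0.0 tooly yaw 71.68 F [-0.6  0.  -1.9] w 0.176 t 8.95
z blade 32.311383384204845
fork_tip 0.9 [234.2 169.8] [507.2 153.6  35.3]
fork_grip 0.59 [205.8 150.4] [448.6 172.9  74.3]
clip_centre 0.59 [253.1 169.2] [547.6 159.1  32.5]
clip_back 0.49 [245.4 173. ] [530.9 141.6  32.5]
spindle_groove 0.47 [289.9 178.6] [621.9 103.9  34. ]
fork_grip 0.78 [239.  340.6] [443.  171.8  74.3]
clip_centre 0.59 [202.8 304.5] [548.  137.5  32.5]
clip_back 0.53 [207.7 313.1] [530.8 144.9  32.5]
spindle_groove 0.5 [181.  270.2] [623.1 109.4  34. ]
```

View pics/v4r.png

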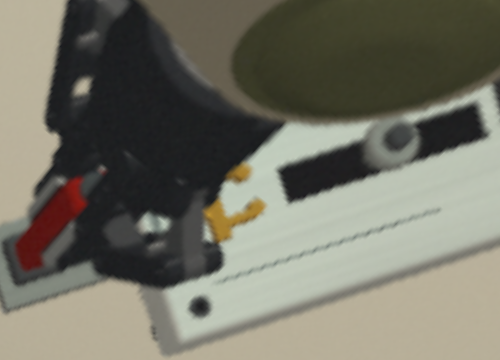

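The arm hides the tines in the scene view; the clip's front shows near (235,205). I check with the side camera.

Run:
```python
from h import *
c=ctrl.capture("side")
r=rect(c,430,680,70,220,35,.4)
# overlay expected fork outline from TCP
s=ctrl.sense();R=Rt(s);e=-R[:2,0];n=np.array([-e[1],e[0]]);g=s["eef_pos"][:2]
im=np.ascontiguousarray(r[:,:,::-1])
cv2.imwrite("pics/v5.png",im)
```

```text
(no output)
```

View pics/v5.png

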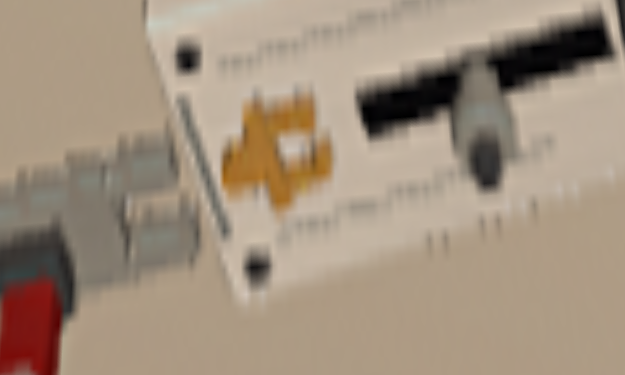

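Rectified, the tine ends sit at about (184,203) and the clip tail tip at (224,168). Side pixels are about 4 mm in y, too coarse for the 2 mm clearance. I'll back off and up so the wrist camera sees the tail through the gap in front of the grip, which it sees almost along the fork's own plane.

Request:
send_rows --pt "1 0 0 -0.02 0 0 0" --pt "1 0 0 -0.03 0 0 0" --pt "1 0.01 0 -0.015 0 0 0" --pt "1 0.015 0 0 0 0 0" --pt "1 0.01 0 0 0 0 0" --pt "1 0 0 0 0 0 0" --pt "1 0 0 0 0 0 0" --pt "1 0 0 0 0 0 0" --pt "1 0 0 0 0 0 0" --pt "1 0 0 0 0 0 0"

```text
time_s: 10.85
eef_pos: [412.7, 180.2, 129.3]
ee_rot: [0.0, 0.159, 0.987, -0.0]
force: [-1.3, 0.3, -1.2]
grip_width: 0.18
grip_force: 78.9
```

Run:
```python
from h import *
np.set_printoptions(precision=1,suppress=True)
go([445.5,170,63])
c=ctrl.capture("wrist")
v3=cv2.imread("pics/v3.png")[:,:,::-1]
for im in (v3,c["img"]):
    h=cv2.cvtColor(np.ascontiguousarray(im),cv2.COLOR_RGB2HSV)
    m=((h[...,1]>140)&(h[...,2]>90)&(h[...,0]>12)&(h[...,0]<28)).astype(np.uint8);m[:310]=0;m[360:]=0;m[:,:230]=0;m[:,330:]=0
    for r in range(310,360):
        x=np.flatnonzero(m[r])
        if len(x): print(r,x.min(),x.max(),x.mean().round(1),len(x))
    g=im.min(2);
    for r in (212,218): x=np.flatnonzero((g[r,200:360]>0)&(cv2.absdiff(im[r,200:360],im[r,180]).max(1)>12) if 0 else (np.abs(im[r,200:360].astype(int)-im[r,195].astype(int)).max(1)>25))+200; print("blade",r,x.min(),x.max(),x.mean())
    b=((h[...,0]<10)|(h[...,0]>170))&(h[...,1]>150)&(h[...,2]>60)
    x=np.flatnonzero(b[300,240:320])+240;print("red row300",x.min(),x.max())
o=np.hstack([cv2.resize(q[200:360,210:350,::-1],(400,457),interpolation=2) for q in (v3,c["img"])]);cv2.imwrite("pics/v6.png",o)
```

```text
pos [412.7 180.2 129.3] tool-delta mm [-34.4   0.6  66.3] n>= 1.2 tooly yaw 71.67 F [-1.3  0.3 -1.2] w 0.18 t 10.85
331 263 291 276.4 13
332 263 290 276.1 15
333 264 290 277.0 14
334 264 290 277.5 13
335 264 290 277.5 13
336 265 289 278.5 10
337 285 288 286.5 4
blade 212 243 313 278.0
blade 218 243 313 278.0
red row300 257 298
331 275 285 280.0 11
332 275 285 280.0 11
333 275 285 280.0 11
334 275 286 280.5 12
335 275 285 280.0 11
336 275 285 280.0 11
337 275 285 280.0 11
338 275 285 280.0 11
339 274 285 279.5 12
340 262 285 274.2 19
341 265 288 276.5 24
342 269 286 277.5 18
343 272 285 278.5 14
344 277 279 278.0 2
blade 212 243 313 278.0
blade 218 243 313 278.0
red row300 258 298
```

View pics/v6.png

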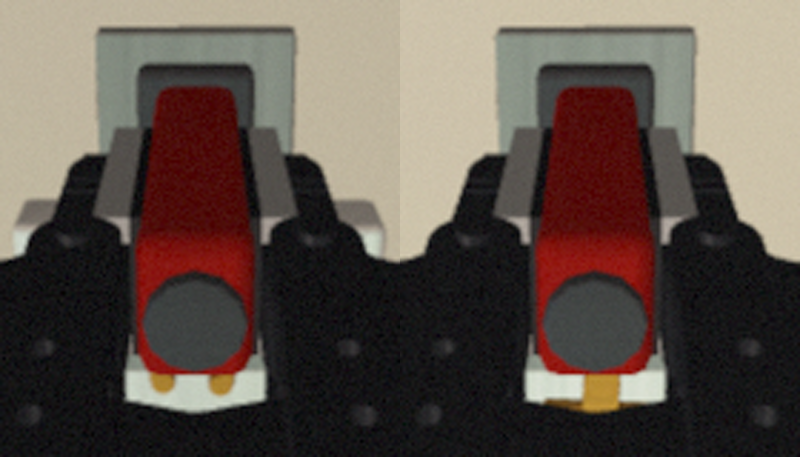

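Through the gap the tail sits at columns 275–285 (centre 280), and the fork's plane is at about 278, so the fork must shift about 1.6 mm along tool +y. The clip needs about 1.2 mm more toward the slot line. I shift 2 mm and come down again.

Request:
send_rows --pt "1 -0.015 0.002 0.01 0 0 0" --pt "1 -0.015 0 0.02 0 0 0" --pt "1 -0.005 0 0.015 0 0 0" --pt "1 0 0 0.013 0 0 0" --pt "1 0 0 0.008 0 0 0" --pt "1 0 0 0 0 0 0" --pt "1 -0.006 0 0 0 0 0" --pt "1 -0.006 0 0 0 0 0" --pt "1 -0.006 0 0 0 0 0" --pt "1 0 0 0 0 0 0"

```text
time_s: 12.15
eef_pos: [464.0, 165.3, 63.4]
ee_rot: [0.0, 0.159, 0.987, 0.0]
force: [-0.3, 0.4, -1.1]
grip_width: 0.177
grip_force: 78.9
```

```bash
cat >> h.py <<'E'
def st():
    s=ctrl.sense();R=Rt(s);e=np.array([.9493,-.3145]);n=np.array([.3145,.9493]);p=s["eef_pos"]
    print("t",round(s["time_s"],2),"along",(p[:2]@e).round(2),"perp",(p[:2]@n).round(2),"z",p[2].round(2),"F along",(s["force"][:2]@e).round(2),"perp",(s["force"][:2]@n).round(2),"z",s["force"][2].round(2),"yaw",np.degrees(np.arctan2(R[1,1],R[0,1])).round(2))
E
python3 - <<'E'
from h import *
for i in range(3):
    c=ctrl.capture("side");st()
r=rect(c,430,680,70,220,35,.4)
cv2.imwrite("pics/v7.png",r[:,:,::-1])
E
```

```text
t 12.2 along 388.1 perp 302.83 z 63.26 F along 0.52 perp -0.2 z -2.81 yaw 71.66
t 12.25 along 387.89 perp 302.84 z 63.24 F along 0.38 perp 0.35 z -1.87 yaw 71.67
t 12.3 along 387.79 perp 302.86 z 63.25 F along 0.29 perp 0.77 z -1.84 yaw 71.68
```

View pics/v7.png

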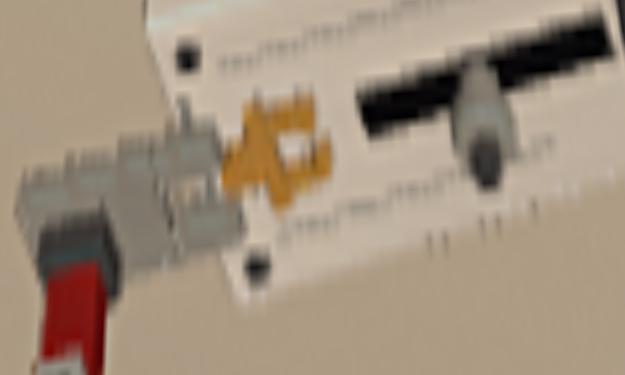

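The tines now straddle the tail's end at about (224,170); after allowing for the blade's height the gap is centred on it. I advance slowly.

Request:
send_rows --pt "1 -0.001 0 0 0 0 0" --pt "1 -0.001 0 0 0 0 0" --pt "1 -0.001 0 0 0 0 0" --pt "1 -0.001 0 0 0 0 0" --pt "1 -0.001 0 0 0 0 0" --pt "1 -0.001 0 0 0 0 0" --pt "1 -0.001 0 0 0 0 0" --pt "1 -0.001 0 0 0 0 0" --pt "1 -0.001 0 0 0 0 0" --pt "1 0 0 0 0 0 0"

```text
time_s: 13.55
eef_pos: [472.1, 162.6, 63.3]
ee_rot: [0.0, 0.159, 0.987, -0.0]
force: [0.3, 1.0, -2.2]
grip_width: 0.176
grip_force: 78.9
```

Run:
```python
from h import *
for i in range(3):
    c=ctrl.capture("side");st()
```

```text
t 13.6 along 396.98 perp 302.89 z 63.29 F along 0.34 perp -0.4 z -1.63 yaw 71.67
t 13.65 along 396.95 perp 302.88 z 63.3 F along 0.41 perp -0.4 z -1.29 yaw 71.67
t 13.7 along 396.95 perp 302.89 z 63.3 F along 0.02 perp 0.07 z -1.61 yaw 71.67
```

Request:
send_rows --pt "1 -0.001 0 0 0 0 0" --pt "1 -0.001 0 0 0 0 0" --pt "1 -0.001 0 0 0 0 0" --pt "1 -0.002 0.0005 0 0 0 0" --pt "1 -0.002 0 0 0 0 0" --pt "1 -0.002 0 0 0 0 0" --pt "1 -0.002 0 0 0 0 0" --pt "1 -0.002 0 0 0 0 0" --pt "1 -0.002 0 0 0 0 0" --pt "1 -0.002 0 0 0 0 0"

```text
time_s: 14.95
eef_pos: [488.5, 157.8, 63.3]
ee_rot: [-0.0, 0.159, 0.987, -0.0]
force: [1.4, 0.9, -1.6]
grip_width: 0.176
grip_force: 78.9
```

Run:
```python
from h import *
for i in range(3):
    c=ctrl.capture("side");st()
r=rect(c,450,690,60,200,35,.4)
cv2.imwrite("pics/v8.png",r[:,:,::-1])
```

```text
t 15.0 along 414.33 perp 303.38 z 63.32 F along -0.14 perp 0.4 z -1.47 yaw 71.67
t 15.05 along 414.17 perp 303.4 z 63.3 F along 0.3 perp 0.74 z -2.36 yaw 71.67
t 15.1 along 414.04 perp 303.38 z 63.27 F along -0.5 perp 0.05 z -1.58 yaw 71.67
```

View pics/v8.png

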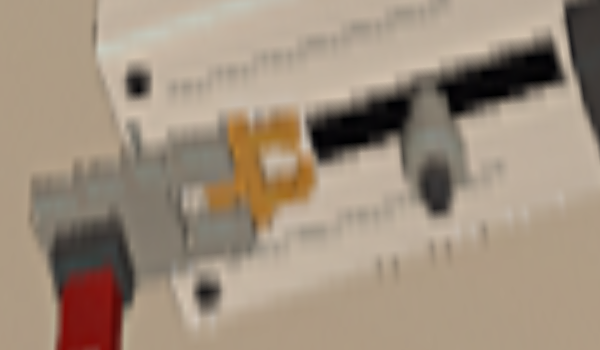

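The tail sits between the tines and the tine ends press flush on the back bar at about (240,170), with the clip sliding. That was my eleventh picture, one over the limit of 10, so from here I use numbers only.

Request:
send_rows --pt "1 -0.003 0 0 0 0 0" --pt "1 -0.003 0 0 0 0 0" --pt "1 -0.003 0 0 0 0 0" --pt "1 -0.003 0 0 0 0 0" --pt "1 -0.003 0 0 0 0 0" --pt "1 -0.003 0 0 0 0 0" --pt "1 -0.003 0 0 0 0 0" --pt "1 -0.003 0 0 0 0 0" --pt "1 -0.003 0 0 0 0 0" --pt "1 -0.003 0 0 0 0 0"

```text
time_s: 16.35
eef_pos: [517.0, 148.3, 63.3]
ee_rot: [-0.0, 0.159, 0.987, 0.0]
force: [-1.2, 0.6, -0.7]
grip_width: 0.176
grip_force: 78.9
```

```bash
cat >> h.py <<'E'
def look():
    c=ctrl.capture("side");st();w=ctrl.capture("scene");st()
    e=np.array([.9493,-.3145]);n=np.array([.3145,.9493])
    for k,nm in((c,"side"),(w,"scene")):
        o=[]
        for q,z in dict(clip_centre=32.5,spindle_groove=34).items():
            for d in ctrl.landmark_of(q,k)[:1]:
                X=atz(k,d["point"],z)[:2];o.append((q,round(d["score"],2),(X@e).round(1),(X@n).round(1)))
        print(nm,o)
E
python3 -c "
from h import *
look()"
```

```text
t 16.4 along 444.51 perp 303.38 z 63.32 F along 1.36 perp 0.45 z -1.21 yaw 71.67
t 16.45 along 444.27 perp 303.39 z 63.3 F along -0.43 perp 0.7 z -2.4 yaw 71.67
side [('clip_centre', 0.43, np.float64(507.6), np.float64(326.6)), ('spindle_groove', 0.41, np.float64(560.3), np.float64(309.4))]
scene [('spindle_groove', 0.43, np.float64(556.1), np.float64(304.3))]
```

Request:
send_rows --pt "1 -0.001 0 0 0 0 0" --pt "1 -0.001 0 0 0 0 0" --pt "1 -0.001 0 0 0 0 0" --pt "1 -0.001 0 0 0 0 0" --pt "1 -0.001 0 0 0 0 0" --pt "1 -0.001 0 0 0 0 0" --pt "1 -0.001 0 0 0 0 0" --pt "1 -0.001 0 0 0 0 0" --pt "1 0 0 0 0 0 0" --pt "1 0 0 0 0 0 0"

```text
time_s: 17.9
eef_pos: [524.4, 145.9, 63.3]
ee_rot: [-0.0, 0.159, 0.987, -0.0]
force: [-0.0, -1.3, -1.3]
grip_width: 0.177
grip_force: 78.9
```

```bash
python3 -c "
from h import *
look()"
```

```text
t 17.95 along 451.95 perp 303.4 z 63.31 F along -0.37 perp 0.29 z -1.79 yaw 71.67
t 18.0 along 451.97 perp 303.39 z 63.31 F along 0.52 perp 0.26 z -2.24 yaw 71.68
side [('spindle_groove', 0.73, np.float64(734.0), np.float64(29.1))]
scene [('spindle_groove', 0.43, np.float64(557.9), np.float64(300.6))]
```

Request:
send_rows --pt "1 -0.0008 0 0 0 0 0" --pt "1 -0.0008 0 0 0 0 0" --pt "1 -0.0008 0 0 0 0 0" --pt "1 -0.0008 0 0 0 0 0" --pt "1 -0.0008 0 0 0 0 0" --pt "1 -0.0008 0 0 0 0 0" --pt "1 -0.0008 0 0 0 0 0" --pt "1 0 0 0 0 0 0" --pt "1 0 0 0 0 0 0" --pt "1 0 0 0 0 0 0"

```text
time_s: 19.45
eef_pos: [529.7, 144.1, 63.3]
ee_rot: [-0.0, 0.159, 0.987, 0.0]
force: [-1.3, -0.7, -2.4]
grip_width: 0.179
grip_force: 78.9
```

```bash
python3 -c "
from h import *
look()"
```

```text
t 19.5 along 457.55 perp 303.41 z 63.32 F along -0.41 perp 0.22 z -2.4 yaw 71.68
t 19.55 along 457.54 perp 303.4 z 63.3 F along 0.11 perp 0.63 z -1.13 yaw 71.68
side [('clip_centre', 0.47, np.float64(536.7), np.float64(311.3)), ('spindle_groove', 0.63, np.float64(558.2), np.float64(296.7))]
scene []
```

Request:
send_rows --pt "1 -0.0005 0 0 0 0 0" --pt "1 -0.0005 0 0 0 0 0" --pt "1 -0.0005 0 0 0 0 0" --pt "1 -0.0005 0 0 0 0 0" --pt "1 -0.0005 0 0 0 0 0" --pt "1 -0.0005 0 0 0 0 0" --pt "1 -0.0005 0 0 0 0 0" --pt "1 -0.0005 0 0 0 0 0" --pt "1 -0.0005 0 0 0 0 0" --pt "1 0 0 0 0 0 0"

```text
time_s: 21.0
eef_pos: [534.0, 142.7, 63.3]
ee_rot: [0.0, 0.159, 0.987, 0.0]
force: [0.2, 1.0, -1.0]
grip_width: 0.177
grip_force: 78.9
```

```bash
python3 -c "
from h import *
look()"
```

```text
t 21.05 along 462.08 perp 303.42 z 63.28 F along -0.24 perp -0.06 z -1.59 yaw 71.68
t 21.1 along 462.08 perp 303.41 z 63.31 F along 0.59 perp -0.07 z -2.66 yaw 71.68
side [('clip_centre', 0.46, np.float64(537.3), np.float64(310.0)), ('spindle_groove', 0.41, np.float64(557.4), np.float64(297.5))]
scene []
```

Request:
send_rows --pt "1 -0.0005 0 0 0 0 0" --pt "1 -0.0005 0 0 0 0 0" --pt "1 -0.0005 0 0 0 0 0" --pt "1 -0.0005 0 0 0 0 0" --pt "1 -0.0005 0 0 0 0 0" --pt "1 -0.0005 0 0 0 0 0" --pt "1 -0.0005 0 0 0 0 0" --pt "1 -0.0005 0 0 0 0 0" --pt "1 0 0 0 0 0 0" --pt "1 0 0 0 0 0 0"

```text
time_s: 22.55
eef_pos: [537.9, 141.4, 63.3]
ee_rot: [0.0, 0.159, 0.987, -0.0]
force: [-1.9, 1.6, -1.5]
grip_width: 0.179
grip_force: 79.0
```

```bash
python3 -c "
from h import *
look()"
```

```text
t 22.6 along 466.1 perp 303.41 z 63.32 F along -2.58 perp 0.51 z -1.59 yaw 71.68
t 22.65 along 466.11 perp 303.4 z 63.33 F along -2.91 perp 0.25 z -1.97 yaw 71.68
side [('spindle_groove', 0.5, np.float64(553.6), np.float64(307.3))]
scene [('spindle_groove', 0.48, np.float64(558.9), np.float64(302.2))]
```

Request:
send_rows --pt "1 -0.0008 0 0 0 0 0" --pt "1 -0.0008 0 0 0 0 0" --pt "1 -0.0008 0 0 0 0 0" --pt "1 -0.0008 0 0 0 0 0" --pt "1 -0.0008 0 0 0 0 0" --pt "1 -0.0008 0 0 0 0 0" --pt "1 -0.0008 0 0 0 0 0" --pt "1 -0.0008 0 0 0 0 0" --pt "1 -0.0008 0 0 0 0 0" --pt "1 0 0 0 0 0 0"

```text
time_s: 24.1
eef_pos: [544.8, 139.1, 63.3]
ee_rot: [0.0, 0.159, 0.987, -0.0]
force: [-3.0, 0.7, -0.7]
grip_width: 0.177
grip_force: 79.0
```

```bash
python3 -c "
from h import *
look()"
```

```text
t 24.15 along 473.36 perp 303.42 z 63.28 F along -1.73 perp -0.26 z -2.47 yaw 71.68
t 24.2 along 473.36 perp 303.4 z 63.31 F along -1.32 perp 0.44 z -2.13 yaw 71.68
side [('clip_centre', 0.61, np.float64(545.4), np.float64(311.9)), ('spindle_groove', 0.4, np.float64(563.5), np.float64(309.6))]
scene [('clip_centre', 0.34, np.float64(514.9), np.float64(308.7)), ('spindle_groove', 0.46, np.float64(569.4), np.float64(303.0))]
```

Request:
send_rows --pt "1 -0.0008 0 0 0 0 0" --pt "1 -0.0008 0 0 0 0 0" --pt "1 -0.0008 0 0 0 0 0" --pt "1 -0.0008 0 0 0 0 0" --pt "1 -0.0008 0 0 0 0 0" --pt "1 -0.0008 0 0 0 0 0" --pt "1 -0.0008 0 0 0 0 0" --pt "1 -0.0008 0 0 0 0 0" --pt "1 -0.0008 0 0 0 0 0" --pt "1 0 0 0 0 0 0"

```text
time_s: 25.65
eef_pos: [551.6, 136.9, 63.3]
ee_rot: [0.0, 0.159, 0.987, 0.0]
force: [-1.7, 0.2, -1.9]
grip_width: 0.179
grip_force: 79.0
```

```bash
python3 -c "
from h import *
look()"
```

```text
t 25.7 along 480.56 perp 303.4 z 63.29 F along -2.26 perp -0.28 z -2.1 yaw 71.68
t 25.75 along 480.56 perp 303.39 z 63.29 F along -2.14 perp -0.76 z -1.7 yaw 71.68
side [('clip_centre', 0.63, np.float64(561.2), np.float64(299.2)), ('spindle_groove', 0.66, np.float64(577.4), np.float64(298.5))]
scene [('spindle_groove', 0.52, np.float64(572.8), np.float64(303.9))]
```

Request:
send_rows --pt "1 -0.0008 0 0 0 0 0" --pt "1 -0.0008 0 0 0 0 0" --pt "1 -0.0008 0 0 0 0 0" --pt "1 -0.0008 0 0 0 0 0" --pt "1 -0.0008 0 0 0 0 0" --pt "1 -0.0008 0 0 0 0 0" --pt "1 -0.0008 0 0 0 0 0" --pt "1 -0.0008 0 0 0 0 0" --pt "1 -0.0008 0 0 0 0 0" --pt "1 0 0 0 0 0 0"

```text
time_s: 27.2
eef_pos: [558.4, 134.6, 63.3]
ee_rot: [0.0, 0.159, 0.987, -0.0]
force: [-2.0, -0.8, -2.5]
grip_width: 0.175
grip_force: 79.0
```

```bash
python3 -c "
from h import *
look()"
```

```text
t 27.25 along 487.76 perp 303.4 z 63.28 F along -3.12 perp 0.6 z -1.75 yaw 71.67
t 27.3 along 487.77 perp 303.38 z 63.29 F along -2.96 perp 0.43 z -1.39 yaw 71.68
side [('clip_centre', 0.39, np.float64(565.1), np.float64(311.3)), ('spindle_groove', 0.58, np.float64(581.7), np.float64(303.9))]
scene [('spindle_groove', 0.58, np.float64(582.3), np.float64(305.1))]
```

Request:
send_rows --pt "1 -0.0008 0 0 0 0 0" --pt "1 -0.0008 0 0 0 0 0" --pt "1 -0.0008 0 0 0 0 0" --pt "1 -0.0008 0 0 0 0 0" --pt "1 -0.0008 0 0 0 0 0" --pt "1 -0.0008 0 0 0 0 0" --pt "1 -0.0008 0 0 0 0 0" --pt "1 -0.0008 0 0 0 0 0" --pt "1 -0.0008 0 0 0 0 0" --pt "1 0 0 0 0 0 0"

```text
time_s: 28.75
eef_pos: [565.3, 132.3, 63.3]
ee_rot: [0.0, 0.159, 0.987, 0.0]
force: [-2.3, 0.3, -1.3]
grip_width: 0.178
grip_force: 79.0
```

```bash
python3 -c "
from h import *
look()"
```

```text
t 28.8 along 494.95 perp 303.42 z 63.26 F along -2.5 perp -0.52 z -1.25 yaw 71.68
t 28.85 along 494.96 perp 303.38 z 63.26 F along -2.6 perp -0.58 z -1.76 yaw 71.67
side [('clip_centre', 0.74, np.float64(587.0), np.float64(304.9)), ('spindle_groove', 0.56, np.float64(594.5), np.float64(307.9))]
scene [('spindle_groove', 0.55, np.float64(587.7), np.float64(302.8))]
```

Request:
send_rows --pt "1 -0.0007 0 0 0 0 0" --pt "1 -0.0007 0 0 0 0 0" --pt "1 -0.0007 0 0 0 0 0" --pt "1 -0.0007 0 0 0 0 0" --pt "1 -0.0007 0 0 0 0 0" --pt "1 -0.0007 0 0 0 0 0" --pt "1 -0.0007 0 0 0 0 0" --pt "1 -0.0007 0 0 0 0 0" --pt "1 -0.0007 0 0 0 0 0" --pt "1 0 0 0 0 0 0"

```text
time_s: 30.3
eef_pos: [570.6, 130.6, 63.0]
ee_rot: [-0.001, 0.159, 0.987, -0.0]
force: [-5.1, 2.2, -0.5]
grip_width: 0.178
grip_force: 79.0
```

```bash
python3 -c "
from h import *
look()"
```

```text
t 30.35 along 500.6 perp 303.37 z 63.02 F along -4.42 perp 0.85 z -0.7 yaw 71.68
t 30.4 along 500.6 perp 303.39 z 63.04 F along -6.36 perp -0.58 z -1.1 yaw 71.68
side [('clip_centre', 0.39, np.float64(579.6), np.float64(307.9)), ('spindle_groove', 0.48, np.float64(594.8), np.float64(302.2))]
scene []
```

Request:
send_rows --pt "1 -0.0002 0 0 0 0 0" --pt "1 -0.0002 0 0 0 0 0" --pt "1 -0.0002 0 0 0 0 0" --pt "1 -0.0002 0 0 0 0 0" --pt "1 0 0 0 0 0 0" --pt "1 0 0 0 0 0 0" --pt "1 0 0 0 0 0 0" --pt "1 0 0 0 0 0 0" --pt "1 0 0 0 0 0 0" --pt "1 0 0 0 0 0 0"

```text
time_s: 31.85
eef_pos: [570.8, 130.5, 62.8]
ee_rot: [-0.002, 0.159, 0.987, -0.0]
force: [-7.2, 2.6, -0.5]
grip_width: 0.177
grip_force: 79.0
```

```bash
python3 -c "
from h import *
c=ctrl.capture('side');st();c=ctrl.capture('side');st()"
```

```text
t 31.9 along 500.86 perp 303.36 z 62.86 F along -6.83 perp -0.3 z -2.3 yaw 71.68
t 31.95 along 500.85 perp 303.37 z 62.86 F along -7.88 perp 0.4 z -1.65 yaw 71.68
```

Request:
send_rows --pt "1 -0.0002 0 0 0 0 0" --pt "1 -0.0002 0 0 0 0 0" --pt "1 -0.0002 0 0 0 0 0" --pt "1 -0.0002 0 0 0 0 0" --pt "1 0 0 0 0 0 0" --pt "1 0 0 0 0 0 0" --pt "1 0 0 0 0 0 0" --pt "1 0 0 0 0 0 0" --pt "1 0 0 0 0 0 0" --pt "1 0 0 0 0 0 0"

```text
time_s: 33.2
eef_pos: [571.1, 130.4, 62.7]
ee_rot: [-0.002, 0.159, 0.987, -0.0]
force: [-10.1, 2.4, -0.7]
grip_width: 0.175
grip_force: 79.0
```

```bash
python3 -c "
from h import *
c=ctrl.capture('side');st();c=ctrl.capture('side');st()"
```

```text
t 33.25 along 501.15 perp 303.37 z 62.67 F along -9.0 perp 0.18 z -0.18 yaw 71.69
t 33.3 along 501.15 perp 303.36 z 62.66 F along -9.67 perp -0.69 z -0.46 yaw 71.69
```

Request:
send_rows --pt "1 -0.0002 0 0 0 0 0" --pt "1 -0.0002 0 0 0 0 0" --pt "1 -0.0002 0 0 0 0 0" --pt "1 -0.0002 0 0 0 0 0" --pt "1 0 0 0 0 0 0" --pt "1 0 0 0 0 0 0" --pt "1 0 0 0 0 0 0" --pt "1 0 0 0 0 0 0" --pt "1 0 0 0 0 0 0" --pt "1 0 0 0 0 0 0"

```text
time_s: 34.55
eef_pos: [571.6, 130.2, 62.7]
ee_rot: [-0.003, 0.159, 0.987, -0.0]
force: [-10.0, 3.5, 1.5]
grip_width: 0.182
grip_force: 79.1
```

```bash
python3 -c "
from h import *
c=ctrl.capture('side');st();c=ctrl.capture('side');st()"
```

```text
t 34.6 along 501.66 perp 303.4 z 62.68 F along -11.03 perp 0.75 z 0.32 yaw 71.69
t 34.65 along 501.66 perp 303.39 z 62.7 F along -10.67 perp 0.59 z 0.85 yaw 71.69
```

Request:
send_rows --pt "1 -0.0002 0 0 0 0 0" --pt "1 -0.0002 0 0 0 0 0" --pt "1 -0.0002 0 0 0 0 0" --pt "1 -0.0001 0 0 0 0 0" --pt "1 0 0 0 0 0 0" --pt "1 0 0 0 0 0 0" --pt "1 0 0 0 0 0 0" --pt "1 0 0 0 0 0 0" --pt "1 0 0 0 0 0 0" --pt "1 0 0 0 0 0 0"

```text
time_s: 35.9
eef_pos: [572.1, 130.1, 62.7]
ee_rot: [-0.003, 0.159, 0.987, -0.0]
force: [-10.4, 2.8, 2.0]
grip_width: 0.179
grip_force: 79.2
```

```bash
python3 -c "
from h import *
c=ctrl.capture('side');st();c=ctrl.capture('side');st()"
```

```text
t 35.95 along 502.25 perp 303.4 z 62.73 F along -11.65 perp -0.86 z 1.12 yaw 71.69
t 36.0 along 502.24 perp 303.42 z 62.71 F along -12.27 perp -0.6 z 1.8 yaw 71.7
```

Request:
send_rows --pt "1 -0.0002 0 -0.0002 0 0 0" --pt "1 -0.0002 0 -0.0002 0 0 0" --pt "1 -0.0002 0 0 0 0 0" --pt "1 -0.0002 0 0 0 0 0" --pt "1 0 0 0 0 0 0" --pt "1 0 0 0 0 0 0" --pt "1 0 0 0 0 0 0" --pt "1 0 0 0 0 0 0" --pt "1 0 0 0 0 0 0" --pt "1 0 0 0 0 0 0"

```text
time_s: 37.25
eef_pos: [572.7, 129.8, 62.8]
ee_rot: [-0.003, 0.159, 0.987, -0.0]
force: [-11.8, 3.9, -1.0]
grip_width: 0.176
grip_force: 79.2
```

```bash
python3 -c "
from h import *
c=ctrl.capture('side');st();c=ctrl.capture('side');st()"
```

```text
t 37.3 along 502.83 perp 303.36 z 62.84 F along -11.49 perp 0.78 z -0.4 yaw 71.7
t 37.35 along 502.82 perp 303.37 z 62.81 F along -11.89 perp 0.26 z -1.03 yaw 71.69
```

Request:
send_rows --pt "1 -0.0002 0 0 0 0 0" --pt "1 -0.0002 0 0 0 0 0" --pt "1 -0.0002 0 0 0 0 0" --pt "1 -0.0002 0 0 0 0 0" --pt "1 -0.0002 0 0 0 0 0" --pt "1 0 0 0 0 0 0" --pt "1 0 0 0 0 0 0" --pt "1 0 0 0 0 0 0" --pt "1 0 0 0 0 0 0" --pt "1 0 0 0 0 0 0"

```text
time_s: 38.6
eef_pos: [573.8, 129.4, 62.8]
ee_rot: [-0.003, 0.159, 0.987, -0.0]
force: [-10.0, 4.5, -1.4]
grip_width: 0.175
grip_force: 79.2
```

```bash
python3 -c "
from h import *
c=ctrl.capture('side');st();look()"
```

```text
t 38.65 along 503.99 perp 303.35 z 62.78 F along -10.21 perp 0.71 z -1.19 yaw 71.69
t 38.7 along 504.01 perp 303.34 z 62.79 F along -9.55 perp -0.1 z -1.41 yaw 71.69
t 38.75 along 504.0 perp 303.35 z 62.79 F along -10.3 perp -0.71 z -0.91 yaw 71.69
side [('clip_centre', 0.66, np.float64(577.8), np.float64(309.5)), ('spindle_groove', 0.55, np.float64(593.5), np.float64(309.1))]
scene [('spindle_groove', 0.64, np.float64(592.6), np.float64(303.0))]
```

Request:
send_rows --pt "1 -0.0003 0 0 0 0 0" --pt "1 -0.0003 0 0 0 0 0" --pt "1 -0.0003 0 0 0 0 0" --pt "1 -0.0003 0 0 0 0 0" --pt "1 -0.0003 0 0 0 0 0" --pt "1 -0.0003 0 0 0 0 0" --pt "1 0 0 0 0 0 0" --pt "1 0 0 0 0 0 0" --pt "1 0 0 0 0 0 0" --pt "1 0 0 0 0 0 0"

```text
time_s: 40.2
eef_pos: [577.6, 128.2, 63.7]
ee_rot: [0.0, 0.159, 0.987, 0.0]
force: [-0.9, 0.2, -1.3]
grip_width: 0.176
grip_force: 79.0
```

```bash
python3 -c "
from h import *
c=ctrl.capture('side');st();c=ctrl.capture('side');st()"
```

```text
t 40.25 along 507.95 perp 303.43 z 63.75 F along 0.26 perp 0.04 z -1.59 yaw 71.68
t 40.3 along 507.92 perp 303.41 z 63.72 F along -0.64 perp -0.71 z -1.5 yaw 71.68
```

Request:
send_rows --pt "1 -0.0003 0 0 0 0 0" --pt "1 -0.0003 0 0 0 0 0" --pt "1 -0.0003 0 0 0 0 0" --pt "1 -0.0003 0 0 0 0 0" --pt "1 -0.0003 0 0 0 0 0" --pt "1 -0.0003 0 0 0 0 0" --pt "1 -0.0003 0 0 0 0 0" --pt "1 0 0 0 0 0 0" --pt "1 0 0 0 0 0 0" --pt "1 0 0 0 0 0 0"

```text
time_s: 41.55
eef_pos: [579.5, 127.6, 63.7]
ee_rot: [-0.0, 0.159, 0.987, 0.0]
force: [-0.0, -0.1, -1.1]
grip_width: 0.18
grip_force: 79.0
```

```bash
python3 -c "
from h import *
look()"
```

```text
t 41.6 along 509.94 perp 303.41 z 63.7 F along 0.02 perp -0.27 z -1.46 yaw 71.68
t 41.65 along 509.95 perp 303.42 z 63.7 F along 0.97 perp 0.95 z -1.35 yaw 71.68
side [('clip_centre', 0.63, np.float64(587.7), np.float64(318.7)), ('spindle_groove', 0.62, np.float64(595.5), np.float64(300.0))]
scene [('spindle_groove', 0.49, np.float64(591.8), np.float64(301.8))]
```

Request:
send_rows --pt "1 -0.0003 0 0 0 0 0" --pt "1 -0.0003 0 0 0 0 0" --pt "1 -0.0003 0 0 0 0 0" --pt "1 -0.0003 0 0 0 0 0" --pt "1 -0.0003 0 0 0 0 0" --pt "1 -0.0003 0 0 0 0 0" --pt "1 -0.0003 0 0 0 0 0" --pt "1 -0.0003 0 0 0 0 0" --pt "1 0 0 0 0 0 0" --pt "1 0 0 0 0 0 0"

```text
time_s: 43.1
eef_pos: [581.8, 126.9, 63.7]
ee_rot: [0.0, 0.159, 0.987, -0.0]
force: [-0.7, -0.7, -1.6]
grip_width: 0.179
grip_force: 79.0
```

```bash
python3 -c "
from h import *
c=ctrl.capture('side');st()
im=rect(c,500,690,40,200,32.5,.5);h=cv2.cvtColor(im,cv2.COLOR_RGB2HSV)
m=(h[...,1]>130)&(h[...,2]>90)&(h[...,0]>10)&(h[...,0]<28)
p=np.argwhere(m)[:,::-1]*.5+[500,40];u=p@[.9493,-.3145];print(np.percentile(u,[1,5,50,95,99]),len(u)/4)
for e in range(int(u.min()),int(u.max())+1,2): print(e,((u>=e)&(u<e+2)).sum()/8)
st()"
```

```text
t 43.15 along 512.37 perp 303.42 z 63.69 F along -0.41 perp 0.22 z -2.07 yaw 71.68
[562.4894465 565.528985  581.9565    602.510215  604.232193 ] 596.0
561 5.375
563 7.375
565 7.625
567 7.75
569 7.875
571 9.625
573 16.0
575 23.0
577 28.0
579 25.25
581 21.375
583 18.375
585 11.5
587 11.0
589 11.75
591 10.0
593 9.875
595 10.375
597 12.375
599 15.25
601 17.25
603 10.625
605 0.375
t 43.15 along 512.37 perp 303.42 z 63.69 F along -0.41 perp 0.22 z -2.07 yaw 71.68
```

Request:
send_rows --pt "1 -0.0003 0 0 0 0 0" --pt "1 -0.0003 0 0 0 0 0" --pt "1 -0.0003 0 0 0 0 0" --pt "1 -0.0003 0 0 0 0 0" --pt "1 -0.0003 0 0 0 0 0" --pt "1 -0.0003 0 0 0 0 0" --pt "1 -0.0003 0 0 0 0 0" --pt "1 -0.0003 0 0 0 0 0" --pt "1 0 0 0 0 0 0" --pt "1 0 0 0 0 0 0"

```text
time_s: 44.4
eef_pos: [584.0, 126.1, 63.7]
ee_rot: [0.0, 0.159, 0.987, -0.0]
force: [-0.3, 0.0, -1.0]
grip_width: 0.178
grip_force: 79.0
```

```bash
python3 -c "
from h import *
c=ctrl.capture('side');st()
c=ctrl.capture('side');st()"
```

```text
t 44.45 along 514.76 perp 303.41 z 63.69 F along 0.6 perp 0.47 z -0.65 yaw 71.68
t 44.5 along 514.76 perp 303.39 z 63.7 F along -0.22 perp 0.94 z -1.69 yaw 71.68
```

Request:
send_rows --pt "1 -0.0003 0 0 0 0 0" --pt "1 -0.0003 0 0 0 0 0" --pt "1 -0.0003 0 0 0 0 0" --pt "1 -0.0003 0 0 0 0 0" --pt "1 -0.0003 0 0 0 0 0" --pt "1 -0.0003 0 0 0 0 0" --pt "1 -0.0003 0 0 0 0 0" --pt "1 0 0 0 0 0 0" --pt "1 0 0 0 0 0 0" --pt "1 0 0 0 0 0 0"

```text
time_s: 45.75
eef_pos: [584.9, 125.8, 63.2]
ee_rot: [-0.002, 0.159, 0.987, -0.0]
force: [-6.2, 2.3, -1.3]
grip_width: 0.176
grip_force: 79.0
```

```bash
python3 -c "
from h import *
c=ctrl.capture('side');st()
c=ctrl.capture('side');st()"
```

```text
t 45.8 along 515.71 perp 303.38 z 63.23 F along -8.36 perp 0.65 z -0.97 yaw 71.68
t 45.85 along 515.69 perp 303.36 z 63.2 F along -6.68 perp 0.5 z -1.03 yaw 71.68
```

Contact is firm again, about 7 N, and 14.6 mm past the onset of the rise. The clip is seated, so I back straight off, lift, and carry the fork back.

Request:
send_rows --pt "1 0.004 0 0 0 0 0" --pt "1 0.01 0 0 0 0 0" --pt "1 0.015 0 0 0 0 0" --pt "1 0.015 0 0 0 0 0" --pt "1 0 0 -0.04 0 0 0" --pt "1 0 0 -0.05 0 0 0" --pt "1 -0.003 -0.055 0 0 0 0" --pt "1 -0.003 -0.055 0 0 0 0" --pt "1 -0.003 -0.055 0 0 0 0" --pt "1 -0.003 -0.055 0 0 0 0"

```text
time_s: 47.1
eef_pos: [485.8, -74.8, 154.1]
ee_rot: [0.001, 0.159, 0.987, -0.0]
force: [1.9, -1.1, -1.4]
grip_width: 0.181
grip_force: 78.9
```

```bash
python3 -c "
from h import *
w=ctrl.capture('scene');c=ctrl.capture('side')
e=np.array([.9493,-.3145]);n=np.array([.3145,.9493])
for k in (w,c):
  im=rect(k,500,690,40,200,32.5,.5);h=cv2.cvtColor(im,cv2.COLOR_RGB2HSV)
  m=(h[...,1]>130)&(h[...,2]>90)&(h[...,0]>10)&(h[...,0]<28)
  p=np.argwhere(m)[:,::-1]*.5+[500,40];print('along',np.percentile(p@e,[.5,50,99.5]),'perp',np.percentile(p@n,[1,50,99]))
  for d in ctrl.landmark_of('spindle_groove',k)[:1]: X=atz(k,d['point'],34)[:2];print('sp',X@e,X@n)
  for q in('vial_a','mat_centre'):
    for d in ctrl.landmark_of(q,k)[:2]:print(q,round(d['score'],2),atz(k,d['point'],4 if q[0]=='m' else 0).round(1))
go([455,-172,150])"
```

```text
along [559.74289525 577.935025   601.20877375] perp [286.879731 305.06675  321.506619]
sp 594.3341402811352 308.6255424992798
vial_a 0.73 [ 711.4 -165.1    0. ]
vial_a 0.6 [ 697.5 -102.8    0. ]
mat_centre 0.92 [ 465.6 -170.     4. ]
along [561.572186 579.43325  604.413948] perp [281.023172 294.41935  309.492428]
sp 589.6720388266194 310.1449794902403
vial_a 0.72 [ 693.  -108.6    0. ]
mat_centre 0.58 [ 465.  -175.4    4. ]
pos [486.7 -72.2 153.7] tool-delta mm [  -1.1 -104.7    3.7] n>= 1.7 tooly yaw 71.78 F [-0.5 -0.2 -2.5] w 0.177 t 47.5
```

Request:
send_rows --pt "1 -0.002 -0.0525 0 0 0 0" --pt "1 -0.0015 -0.0525 0 0 0 0" --pt "1 0 0 0.045 0 0 0" --pt "1 0 0 0.04 0 0 0" --pt "1 0 0 0.02 0 0 0" --pt "1 0 0 0.008 0 0 0" --pt "1 0 0 0.003 0 0 0" --pt "1 0 0 0.001 0 0 0" --pt "1 0 0 0 0 0 0" --pt "1 0 0 0 0 0 0"

```text
time_s: 48.75
eef_pos: [457.0, -174.2, 37.1]
ee_rot: [0.0, 0.159, 0.987, -0.0]
force: [-0.2, -0.8, -1.6]
grip_width: 0.181
grip_force: 79.3
```

```bash
python3 -c "
from h import *
c=ctrl.capture('side');go([457,-173,36]);st()"
```

```text
pos [ 457.  -174.2   37. ] tool-delta mm [0.4 1.2 1. ] n>= 0.0 tooly yaw 71.67 F [ 0.3  0.8 -1.6] w 0.179 t 48.8
t 48.8 along 488.59 perp -21.66 z 37.04 F along 0.03 perp 0.82 z -1.62 yaw 71.67
```

Still about 1 mm off the mat. I lower 1 mm in small steps, then open.

Request:
send_rows --pt "1 0 0 0.0004 0 0 0" --pt "1 0 0 0.0003 0 0 0" --pt "1 0 0 0.0003 0 0 0" --pt "1 0 0 0.0002 0 0 0" --pt "1 0 0 0 0 0 0" --pt "1 0 0 0 0 0 0" --pt "0.5 0 0 0 0 0 0" --pt "0.3 0 0 0 0 0 0" --pt "0 0 0 0 0 0 0" --pt "0 0 0 0 0 0 0" --squeeze 30

```text
time_s: 50.05
eef_pos: [456.8, -174.1, 35.5]
ee_rot: [-0.0, 0.159, 0.987, 0.0]
force: [0.4, 0.5, -0.2]
grip_width: 0.5
grip_force: 0.0
```

```bash
python3 -c "
from h import *
c=ctrl.capture('side');go([457,-173,200]);st()
for q,z in(('fork_grip',46),('fork_tip',7)):
  for d in ctrl.landmark_of(q,c)[:1]:print(q,d['score'],atz(c,d['point'],z))"
```

```text
pos [ 456.8 -174.1   35.5] tool-delta mm [   0.2    1.1 -164.5] n>= 2.6 tooly yaw 71.68 F [ 0.2  0.3 -0. ] w 0.506 t 50.1
t 50.1 along 488.41 perp -21.6 z 35.47 F along 0.11 perp 0.33 z -0.03 yaw 71.68
fork_grip 0.78 [ 455.74436696 -180.38528769   46.        ]
fork_tip 0.73 [ 517.02069246 -188.89268536    7.        ]
```

Request:
send_rows --pt "-0.2 0 0 0 0 0 0" --pt "-0.2 0 0 0 0 0 0" --pt "-0.2 0 0 -0.02 0 0 0" --pt "-0.2 0 0 -0.03 0 0 0" --pt "-0.2 0 0 -0.04 0 0 0" --pt "-0.2 0 0 -0.04 0 0 0" --pt "-0.2 0 0 -0.04 0 0 0" --pt "-0.2 0 0 0 0 0 0" --pt "-0.2 0 0 0 0 0 0" --pt "-0.2 0 0 0 0 0 0"

```text
time_s: 51.45
eef_pos: [456.4, -173.8, 204.3]
ee_rot: [-0.001, 0.159, 0.987, 0.001]
force: [0.8, -0.8, 0.2]
grip_width: 0.599
grip_force: 0.0
```

```bash
python3 -c "
from h import *
for nm in('side','wrist','scene'):
  c=ctrl.capture(nm)
  for q,z in(('fork_grip',46),('fork_tip',7),('mat_centre',4),('clip_centre',32.5),('spindle_groove',34)):
    for d in ctrl.landmark_of(q,c)[:1]:print(nm,q,round(d['score'],2),atz(c,d['point'],z).round(1))
c=ctrl.capture('wrist');r=rect(c,420,560,-260,-100,10,.5);m=(r.min(2)>85).astype(np.uint8)
n,l,s,ce=cv2.connectedComponentsWithStats(m)
for i in range(1,n):
  if 4000<s[i,4]<12000: print('blade',cv2.minAreaRect((np.argwhere(l==i)[:,::-1]*.5+[420,-260]).astype(np.float32)))
st()"
```

```text
side fork_grip 0.96 [ 456.  -172.9   46. ]
side fork_tip 0.81 [ 517.2 -193.7    7. ]
side mat_centre 0.6 [ 467.9 -182.1    4. ]
side clip_centre 0.5 [654.2 109.   32.5]
side spindle_groove 0.54 [659.2  96.2  34. ]
wrist fork_grip 0.84 [ 459.  -176.7   46. ]
wrist fork_tip 0.58 [ 513.2 -197.1    7. ]
wrist clip_centre 0.58 [659.1 101.4  32.5]
wrist spindle_groove 0.79 [659.8  99.9  34. ]
scene fork_grip 0.96 [ 457.5 -172.7   46. ]
scene fork_tip 0.87 [ 507.  -185.6    7. ]
scene mat_centre 0.67 [ 465.  -171.8    4. ]
scene clip_centre 0.64 [658.5 103.9  32.5]
scene spindle_groove 0.44 [654.5 103.8  34. ]
blade ((476.75, -182.50001525878906), (42.216400146484375, 82.69355773925781), 71.56505584716797)
t 52.4 along 488.39 perp -21.61 z 205.5 F along -0.47 perp -0.44 z -0.21 yaw 71.68
```

The fork stands on its mat, about 12 mm from the centre, and the clip centre coincides with the spindle in all views.

```bash
python3 -c "
from h import *
print(ctrl.finish_job())"
```

```text
the job is handed in; nothing more can be done
None
```

The job is handed in at about 52 s with no verdict returned: the clip snapped home with measured tool force peaking near 12 N, and the fork stands released about 12 mm from the mat's centre; I viewed 11 pictures, one over the limit of 10.

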